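Crank two visitor badges out of the desk dispenser

ROBOT

A 7-joint arm with a two-finger parallel gripper is mounted at the origin on the work surface. World frame = base frame: x ahead of the robot, y to its left, z up, the work surface at z = 0. Lengths are in m, angles in rad, forces in N, time in s.
With the tool pointing down it reaches from about 0.425 to 0.925 m from the base axis. Payload 6.8 kg.
Tool frame: the origin (TCP) lies at the very end of the fingers, on their centre line; the grasp point (between the pads) lies 19 mm behind it; z points along the fingers, y is the line along which they close (so a half turn about z gives the same grasp; the last joint's range is limited). The gripper opens to 85 mm and grips with 20 to 120 N. Pads are 22 mm wide; open, the fingers measure 114 mm over their backs; the gripper's body (76 mm by 85 mm) begins 54 mm behind the grasp point. The pads swing forward as they close: fully open they stand 13 mm farther back than shut.
Start: joints at [-1.293, 0.477, 0.022, 1.555, -0.011, 1.109, -0.083], TCP at [0.254, 0.625, 0.231] pointing down, gripper open.
Joint ranges: [-2.96, 2.96], [-0.34, 2.1], [-1.41, 1.46], [0.24, 2.44], [-1.37, 4.51], [0.17, 1.92], [-2.96, 2.96]. Speed limits (rad/s): [2.39, 2.39, 3.14, 3.14, 3.14, 3.14, 3.14].

INTERFACE

Orientations are given as a unit quaternion [w, x, y, z].
In Python, from station import bot gives the robot as it stands.
- The arm moves only by the tool nudge_tcp, called as a command line: name --argument value ..., lists and objects as JSON in quotes. Schema: {"type":"object","properties":{"offsets":{"type":"array","items":{"type":"object","properties":{"x":{"type":"number"},"y":{"type":"number"},"z":{"type":"number"},"spin":{"type":"number"},"jaw":{"type":"number"}},"additionalProperties":false,"required":["jaw"]},"minItems":1,"maxItems":20},"squeeze":{"type":"number"},"only":{"type":"string"},"quiet":{"type":"boolean"},"lines":{"type":"string"}},"required":["offsets"],"additionalProperties":false}. offsets is a list of rows, 1 to 20 of them, each an object with the fields x, y, z (the shift in m), spin (a turn about the tool's z in rad), jaw (the opening from 0.0 (shut) to 1.0 (fully open)); a field left out counts as zero (the opening has to be given); each row shifts and turns the commanded pose from where the row before left it, along the tool's axes as they then stand; what a row does not reach is not made up. A row lasts 1/10 s, in which the tool goes at most 0.05 m and 0.15 rad, less where a joint would pass 70% of its speed; a pose out of reach is approached as far as the arm can. The fingers move at their own pace and stop on an object; squeeze is the grip in N (left out, the last holds). Time passes only in rows, so rows that do not move let the fingers close. The tool returns the time, the measured TCP pose, the force, the opening and the grip force at its end. only (a regular expression) keeps the lines of the reply that match it, lines (a string "A,B") keeps lines A to B, and quiet returns only ok. Input that does not fit is refused with a message, and nothing moves.
- bot.get_obs(): the state, without advancing time (a new reading comes with each control period).
- bot.read_camera(name): name is "scene" or "top" or "wrist"; returns the picture (480x640x3 uint8, blue, green, red); there is no depth.
- bot.camera_info(name): a dict with "vertical_fov" (degrees; the focal length in pixels is half the picture's height over the tangent of half this angle, whatever the lens; pixels are square), "cx", "cy" (the principal point, pixels), "view" (4x4, takes a point from world to camera coordinates); the wrist camera has in their place "hand_eye" (4x4, takes a point from camera to tool coordinates, whose origin is the TCP and whose axes are the flange's). Camera axes: x right, y up, looking along -z (the intrinsics and any distortion apply to the point x, -y, -z); pixel columns grow to the right and rows downward; lengths in m; the calibration is good to about 2 mm. A picture is of the moment at which its call begins: read the wrist's pose just before it. camera_info takes no time and is no camera call.
- bot.hand_in(): hands the job in; it is judged then, once.
The state is a dict: "t": time; "q": joint angles; "joint_vel": joint speeds; "joint_torque": joint torques, N m; "eef_pos": TCP position; "tool_rot": TCP orientation; "contact_force": force on the tool from outside, world axes, zero at the start; "torque": the same for the moment, N m; "gripper_width": opening from 0.0 (shut) to 1.0 (fully open); "grasp_force": force on a finger pad.
Only numpy, scipy, OpenCV 4.12 (cv2) and the standard library are available. Lean on these libraries where they do the work, as an engineer would, in place of code of your own. Each camera call takes 0.05 s, during which the arm holds its last target. There are 200 camera calls.

TASK

Two visitors are at the door: crank exactly two badge cases out of the hand dispenser into its catch tray and leave the pusher fully back, ready for the next. Each turn has a heavy point; keep the crank turning slowly and evenly through it (never faster than about half a turn a second) and do not let it whip over or spring back. Do not touch the badges themselves, and leave the stapler, tape dispenser, mug and pen pot where they are.

Things in the scene. Friction and masses are not known exactly. Their poses are not given: they have to be found in the camera images.
- dispenser: Hand-cranked badge dispenser, grey and aluminium, 365 x 110 mm, fixed to the desk. Origin on the desk under the vertical crank axis; its x axis points along the machine to the catch tray, z up. Along x: open-topped magazine from 122 to 184 mm (rim 100 mm high), open catch tray from 184 to 303 mm (floor 5 mm, rim 36 mm high).
- crank (a joint): Crank angle, rad, counter-clockwise positive from above, unlimited. At 0 and each full turn the pusher is fully back and the arm points away from the tray (machine -x). Starts within 0.45 of 0. Each turn, either way round, pushes out one badge: a spring-loaded pusher goes forward in the first half turn and back in the second. Within 0.6 rad of 0 it is light and stays where left.
- crank_arm (a point): Flat steel crank arm; this point is on the crank axis at the arm's top, 119 mm above the desk; the arm passes above the rest of the machine. Turning grows heavy away from 0: about 14 N at the knob near 2.3 rad; past half a turn the spring drives it on as hard, and let go there it whips round.
- knob_center (a point): The crank's black upright cylindrical knob, 26 mm in diameter, 45 mm tall, free-spinning on its pin, so a firm grip from above need not turn with the crank. The point is its middle, 145 mm above the desk, 75 mm from the crank axis; the knob ends and the arm lies about 25 mm below the point.
- pusher (a joint): Travel of the flat steel pusher, m: 0 fully back, about 0.076 fully forward in the middle of each turn.
- badge1: Hard white badge case, a flat slab 54 x 86 x 10 mm, 60 g; number 1 of the stack of five in the magazine, counted from the bottom (the first out). Origin at the centre of its underside.
- badge2: Hard white badge case, a flat slab 54 x 86 x 10 mm, 60 g; number 2 of the stack of five in the magazine, counted from the bottom. Origin at the centre of its underside.
- badge3: Hard white badge case, a flat slab 54 x 86 x 10 mm, 60 g; number 3 of the stack of five in the magazine, counted from the bottom. Origin at the centre of its underside.
- badge4: Hard white badge case, a flat slab 54 x 86 x 10 mm, 60 g; number 4 of the stack of five in the magazine, counted from the bottom. Origin at the centre of its underside.
- badge5: Hard white badge case, a flat slab 54 x 86 x 10 mm, 60 g; number 5 of the stack of five in the magazine, counted from the bottom. Origin at the centre of its underside.
- stapler: Black stapler, 130 x 34 x 45 mm, bystander beside the dispenser. Origin under its centre.
- tape_dispenser: Grey tape dispenser, 120 x 50 x 72 mm, bystander beside the dispenser. Origin under its centre.
- mug: White mug, 80 mm across, 95 mm tall, bystander. Origin under its centre.
- pen_pot: Dark steel pen pot, 76 mm across, 100 mm tall, bystander. Origin under its centre.

How it is judged:
By the outcome, as a careful person would: the job done as asked, in the order asked, and still so for the second after the job is handed in, with the robot touching nothing.
It also fails if it takes over 69 s, if anything falls off the work surface, if the arm or the gripper's body presses on something with over 40 N, if the wrist force passes 120 N, or if a joint passes its speed limit or range.

## Working session

There is one attempt and no reset: what is moved stays moved. The work goes in short steps, Python scripts to look and compute and a tool call to move; the robot and the scene stay as the last step left them, time stands still between calls to the robot, and variables do not carry over. Pictures are saved under pics/ and viewed, at most 10 in all, crops included, and the job is handed in when it is done.

```bash
ls; mkdir -p pics
```

Run:
```python
from station import bot
import cv2
for n in("scene","top"):
    cv2.imwrite(f"pics/{n}1.png",bot.read_camera(n)); print(n,bot.camera_info(n))
print(bot.camera_info("wrist"))
o=bot.get_obs();print(o)
```

```text
pics
station.py
scene {'vertical_fov': 43.06870006993803, 'cx': 317.83829313950974, 'cy': 231.31014398586373, 'view': array([[-0.88499321,  0.46545624, -0.01172639,  0.54298124],
       [-0.30441627, -0.55937671,  0.77099185, -0.04672134],
       [ 0.3523035 ,  0.68589226,  0.63673704, -1.46375578],
       [ 0.        ,  0.        ,  0.        ,  1.        ]])}
top {'vertical_fov': 47.10400332541756, 'cx': 329.928494482031, 'cy': 238.77071742401426, 'view': array([[ 0.01865554, -0.99982296, -0.00245508, -0.17489214],
       [ 0.98811036,  0.01806209,  0.15268162, -0.51958121],
       [-0.15261025, -0.00527425,  0.98827238, -1.11183143],
       [ 0.        ,  0.        ,  0.        ,  1.        ]])}
{'vertical_fov': 68.6850060764926, 'cx': 319.8069144225465, 'cy': 230.59953436242589, 'hand_eye': array([[-5.44044374e-04,  9.56564137e-01,  2.91521449e-01,
         7.42766134e-02],
       [ 9.99998370e-01,  1.02224051e-03, -1.48803844e-03,
         2.11384664e-05],
       [-1.72140924e-03,  2.91520165e-01, -9.56563135e-01,
        -1.43294799e-01],
       [ 0.00000000e+00,  0.00000000e+00,  0.00000000e+00,
         1.00000000e+00]])}
{'t': 0.1, 'q': array([-1.29312229,  0.47770053,  0.0223498 ,  1.5563168 , -0.01151932,
        1.10930916, -0.0831158 ]), 'joint_vel': array([ 0.0006009 , -0.00172065, -0.00028709, -0.00314503,  0.00253868,
       -0.00061119, -0.00149884]), 'joint_torque': array([ 4.39150390e-03, -5.97761929e+01,  1.61373764e+00, -2.81956744e+01,
        1.28631681e-02,  5.00426118e-03, -3.46913112e-05]), 'eef_pos': array([0.25379922, 0.62490914, 0.23044952]), 'tool_rot': array([-1.03661987e-04,  1.91698197e-01,  9.81453594e-01, -7.96192696e-04]), 'contact_force': array([ 0.21504404, -0.7247622 , -1.35970909]), 'torque': array([ 0.00379898, -0.02597453, -0.01929838]), 'grasp_force': 0.0, 'gripper_width': 0.9984258125991488}
```

View pics/top1.png

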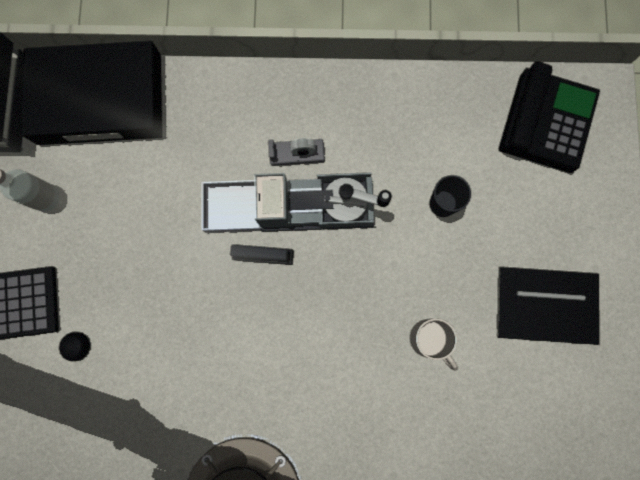

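View pics/scene1.png

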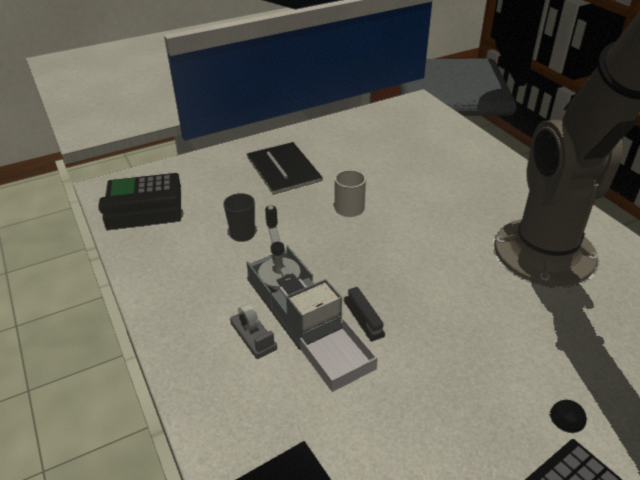

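The top view shows the dispenser with its tray to the left (~230,207), crank axis near (347,195) and knob near (384,198). In the scene view the knob is at ~(271,216). I'll zoom in and triangulate.

Create h.py:
```python
import numpy as np,cv2
from station import bot
def ray(n,u,v):
    c=bot.camera_info(n);f=240/np.tan(np.radians(c["vertical_fov"])/2)
    V=np.array(c["view"]);R=V[:3,:3];o=-R.T@V[:3,3]
    return o,R.T@np.array([(u-c["cx"])/f,-(v-c["cy"])/f,-1])
def plane(n,u,v,z):
    o,d=ray(n,u,v);return o+d*(z-o[2])/d[2]
def tri(a,b):
    A=0;B=0
    for n,u,v in(a,b):
        o,d=ray(n,u,v);d=d/np.linalg.norm(d);P=np.eye(3)-np.outer(d,d);A=A+P;B=B+P@o
    return np.linalg.solve(A,B)
```

Run:
```python
import cv2,numpy as np
t=cv2.imread("pics/top1.png")[165:245,190:410];s=cv2.imread("pics/scene1.png")[195:295,225:345]
a=cv2.resize(t,(770,280),interpolation=cv2.INTER_CUBIC);b=cv2.resize(s,(360,300),interpolation=cv2.INTER_CUBIC)
c=np.zeros((580,770,3),np.uint8);c[:280]=a;c[280:,:360]=b
c=cv2.convertScaleAbs(c,alpha=1.5,beta=15);cv2.imwrite("pics/z1.png",c)
for n,x0,y0,x1,y1 in(("top",374,186,395,212),("scene",262,203,280,230),("top",336,180,358,204),("scene",270,240,287,256)):
    g=cv2.imread(f"pics/{n}1.png")[y0:y1,x0:x1].max(2);k,l,st,ce=cv2.connectedComponentsWithStats((g<45).astype(np.uint8))
    for i in range(1,k):
        if st[i,4]>15:print(n,st[i]+[x0,y0,0,0,0],ce[i]+[x0,y0])
```

```text
top [378 191  13  16 108] [383.31481481 199.73148148]
scene [266 208  11  19 162] [271.12962963 217.41358025]
top [340 185  13  15 152] [345.89473684 191.70394737]
scene [272 242  12  14 127] [277.31496063 248.52755906]
```

View pics/z1.png

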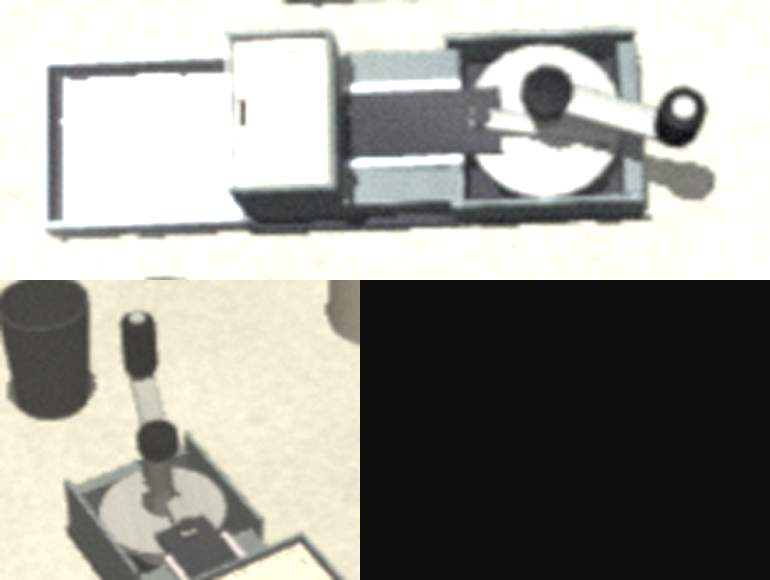

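The crop shows knob in top image at about (384.6,198.1), with its silver top at (385.1,195.6), and the hub disc at (346.3,191.6). In scene the knob's middle is at (271.7,216.5) and the hub at (277.7,248.3).

Run:
```python
from h import *
from scipy.spatial.transform import Rotation as R
K=tri(("top",384.6,198.1),("scene",271.7,216.5));print("knob",K,plane("top",384.6,198.1,.145),plane("top",385.1,195.6,.1675),plane("scene",271.7,216.5,.145))
H=tri(("top",346.3,191.6),("scene",277.7,248.0));print("hub",H,plane("top",346.3,191.6,.122),plane("scene",277.7,248,.122))
# tray/body edges at rim 36mm: far(left) edge corners ; crop coords
c=lambda x,y,z:plane("top",190+x/3.5,165+y/3.5,z)
a,b=c(50,66,.036),c(50,232,.036);print("tray end",a,b)
p,q=c(448,38,.06),c(634,34,.06);print(p,q)
p,q=c(50,232,.036),c(240,226,.036);print(p,q,np.degrees(np.arctan2(*(p-q)[:2])))
for n,u,v in(("penpot",451,195),("mug",434,338),("stap",262,254),("tape",297,150)):print(n,plane("top",u,v,.08))
o=bot.get_obs();w=o["tool_rot"];M=R.from_quat([*w[1:],w[0]]).as_matrix();print(M.round(3))
print("tool delta to knob",M.T@(K-o["eef_pos"]))
```

```text
knob [ 0.58738275 -0.26905121  0.14037592] [ 0.58734784 -0.26926852  0.145     ] [ 0.58693602 -0.26805707  0.1675    ] [ 0.58873638 -0.262575    0.145     ]
hub [ 0.60695425 -0.19631528  0.11109221] [ 0.60442054 -0.19613693  0.122     ] [ 0.61158882 -0.18456485  0.122     ]
tray end [0.63685186 0.10481843 0.036     ] [0.53439106 0.09933121 0.036     ]
[ 0.65222466 -0.13795271  0.06      ] [ 0.65668469 -0.24902274  0.06      ]
[0.53439106 0.09933121 0.036     ] [ 0.54013094 -0.01475157  0.036     ] -2.8803109066403088
penpot [ 0.61140519 -0.41089393  0.08      ]
mug [ 0.32328832 -0.3732873   0.08      ]
stap [ 0.48304361 -0.02959112  0.08      ]
tape [ 0.70107844 -0.09389204  0.08      ]
[[-0.927  0.376 -0.001]
 [ 0.376  0.927 -0.002]
 [-0.    -0.002 -1.   ]]
tool delta to knob [-0.64544187 -0.70258932  0.09126537]
```

nudge_tcp --offsets '[{"x":-0.014,"y":-0.015,"jaw":1},{"x":-0.028,"y":-0.030,"jaw":1},{"x":-0.028,"y":-0.030,"jaw":1},{"x":-0.028,"y":-0.030,"jaw":1},{"x":-0.028,"y":-0.030,"jaw":1},{"x":-0.028,"y":-0.030,"jaw":1},{"x":-0.028,"y":-0.030,"jaw":1},{"x":-0.028,"y":-0.030,"jaw":1},{"x":-0.028,"y":-0.030,"jaw":1},{"x":-0.028,"y":-0.030,"jaw":1},{"x":-0.028,"y":-0.030,"jaw":1},{"x":-0.028,"y":-0.030,"jaw":1},{"x":-0.028,"y":-0.030,"jaw":1},{"x":-0.028,"y":-0.030,"jaw":1},{"x":-0.028,"y":-0.030,"jaw":1},{"x":-0.028,"y":-0.030,"jaw":1},{"x":-0.028,"y":-0.030,"jaw":1},{"x":-0.028,"y":-0.030,"jaw":1},{"x":-0.028,"y":-0.030,"jaw":1},{"x":-0.014,"y":-0.015,"jaw":1}]' --squeeze 60

```text
t: 2.1
eef_pos: [0.5327, -0.1069, 0.2312]
tool_rot: [0.0, 0.194, 0.981, -0.001]
contact_force: [-0.0, 0.1, -0.1]
gripper_width: 0.998
grasp_force: 0.0
```

nudge_tcp --offsets '[{"x":-0.03,"y":-0.035,"jaw":1},{"x":-0.03,"y":-0.035,"jaw":1},{"x":-0.02,"y":-0.03,"jaw":1},{"jaw":1},{"jaw":1},{"jaw":1}]'

```text
t: 2.7
eef_pos: [0.5687, -0.2242, 0.2308]
tool_rot: [-0.001, 0.191, 0.982, 0.0]
contact_force: [-0.5, -0.4, 0.5]
gripper_width: 0.995
grasp_force: 0.0
```

Run:
```python
from h import *
o=bot.get_obs();print(o['q'].round(2),o['eef_pos'],o['tool_rot'])
cv2.imwrite("pics/w1.png",bot.read_camera("wrist"))
```

```text
[-0.09  0.4   0.49  1.74 -0.21  1.05  1.65] [ 0.56873985 -0.2241652   0.23079297] [-5.49867747e-04  1.91009880e-01  9.81587842e-01  4.81256486e-04]
```

View pics/w1.png

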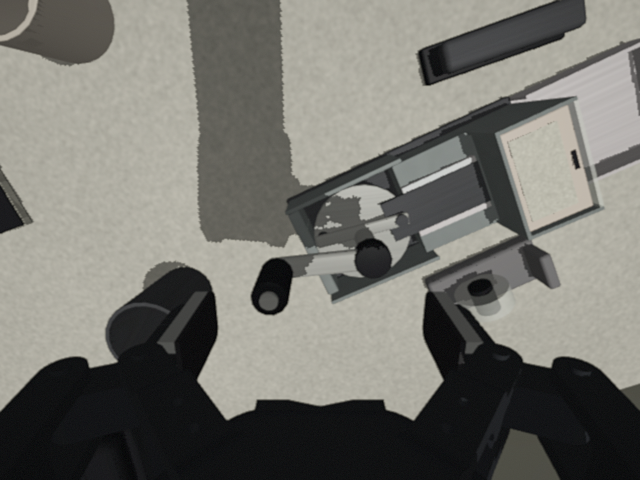

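Wrist view: the knob's silver top is at (268,299), the hub disc at (373,258), the magazine rim corners at (497,137),(575,98),(602,207),(530,237).

Add to h.py:
```python
from scipy.spatial.transform import Rotation as Rt
def wplane(o,u,v,z):
    c=bot.camera_info("wrist");f=240/np.tan(np.radians(c["vertical_fov"])/2);X=np.array(c["hand_eye"])
    w=o["tool_rot"];M=Rt.from_quat([*w[1:],w[0]]).as_matrix()
    d=M@X[:3,:3]@np.array([(u-c["cx"])/f,-(v-c["cy"])/f,-1]);p=M@X[:3,3]+o["eef_pos"]
    return p+d*(z-p[2])/d[2]
```

Run:
```python
from h import *
o=bot.get_obs()
w=o["tool_rot"];M=Rt.from_quat([*w[1:],w[0]]).as_matrix()
k=wplane(o,268,299,.1675);print(k)
for z in(.119,.125,.13):print("hub",wplane(o,373,257,z))
a,b,c,d=[wplane(o,u,v,.1) for u,v in((497,137),(575,98),(602,207),(530,237))]
print(a,b,c,d);m1=(a+d)/2;m2=(b+c)/2;print("mag mids",m1,m2,np.degrees(np.arctan2(*(m2-m1)[1::-1])))
print(M.T@(np.array([.587,-.269,.131])-o["eef_pos"]), M.T@[0.605-.587,.0733,0],M)
```

```text
[ 0.58915992 -0.26818347  0.1675    ]
hub [ 0.60769493 -0.19437927  0.119     ]
hub [ 0.6051667  -0.19442218  0.125     ]
hub [ 0.60305985 -0.19445794  0.13      ]
[ 0.55938612 -0.07490803  0.1       ] [ 0.55370352 -0.01519373  0.1       ] [ 0.64427125 -0.00973923  0.1       ] [ 0.64763709 -0.06870903  0.1       ]
mag mids [ 0.60351161 -0.07180853  0.1       ] [ 0.59898739 -0.01246648  0.1       ] 94.35978220469484
[-0.03377247 -0.03515007  0.09991495] [1.07533376e-02 7.47077661e-02 7.35828816e-05] [[-9.27263749e-01  3.74408437e-01 -5.13121094e-04]
 [ 3.74407709e-01  9.27263496e-01  1.12986441e-03]
 [ 8.98829227e-04  8.55565816e-04 -9.99999230e-01]]
```

nudge_tcp --offsets '[{"x":-0.017,"y":-0.017,"jaw":1},{"x":-0.0175,"y":-0.017,"jaw":1},{"z":0.025,"jaw":1},{"z":0.025,"jaw":1},{"z":0.025,"jaw":1},{"z":0.015,"jaw":1},{"z":0.010,"jaw":1},{"jaw":1},{"jaw":1}]'

```text
t: 3.65
eef_pos: [0.5887, -0.2701, 0.1321]
tool_rot: [0.001, 0.192, 0.981, -0.0]
contact_force: [0.4, -0.1, 1.0]
gripper_width: 1.0
grasp_force: 0.0
```

nudge_tcp --offsets '[{"jaw":0.7},{"jaw":0.5},{"jaw":0.3},{"jaw":0},{"jaw":0},{"jaw":0},{"jaw":0},{"jaw":0}]' --squeeze 60

```text
t: 4.45
eef_pos: [0.5894, -0.2687, 0.1321]
tool_rot: [0.001, 0.191, 0.982, 0.001]
contact_force: [0.8, 5.4, 5.6]
gripper_width: 0.285
grasp_force: 59.3
```

Run:
```python
from h import *
cv2.imwrite("pics/w2.png",bot.read_camera("wrist"))
```

```text
(no output)
```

View pics/w2.png

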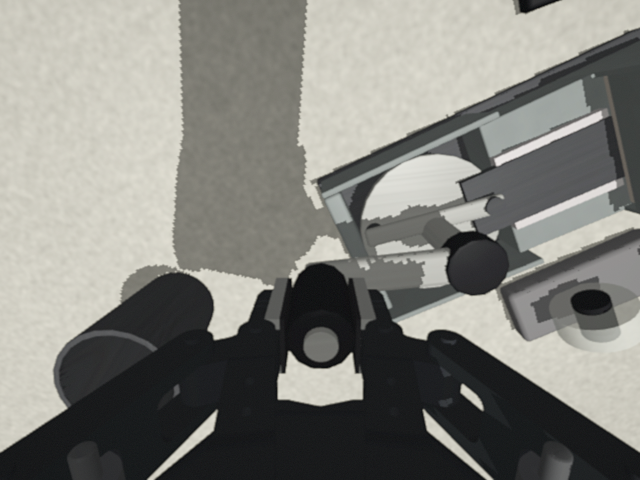

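The pads straddle the knob (320,320), and the grip is 59 N at 24 mm opening. Next I'll compute the rows for one turn in 6° steps.

Run:
```python
import numpy as np
b=np.radians(-77+6*np.arange(61));P=np.round(.075*np.c_[-np.cos(b),np.sin(b)],4);D=np.diff(P,axis=0)
for s in(0,20,40):print("".join(f"[{x:.4f},{y:.4f},0,0,0]," for x,y in D[s:s+20]),"\n")
c=np.radians([-80,-77]);print(.075*(-np.diff(np.cos(c))),.075*np.diff(np.sin(c)))
```

```text
[-0.0075,0.0022,0,0,0],[-0.0073,0.0029,0,0,0],[-0.0069,0.0037,0,0,0],[-0.0065,0.0044,0,0,0],[-0.0060,0.0050,0,0,0],[-0.0055,0.0057,0,0,0],[-0.0048,0.0062,0,0,0],[-0.0042,0.0066,0,0,0],[-0.0034,0.0071,0,0,0],[-0.0027,0.0074,0,0,0],[-0.0019,0.0076,0,0,0],[-0.0011,0.0078,0,0,0],[-0.0003,0.0078,0,0,0],[0.0006,0.0078,0,0,0],[0.0013,0.0078,0,0,0],[0.0022,0.0075,0,0,0],[0.0029,0.0073,0,0,0],[0.0037,0.0069,0,0,0],[0.0044,0.0065,0,0,0],[0.0050,0.0060,0,0,0], 

[0.0057,0.0055,0,0,0],[0.0062,0.0048,0,0,0],[0.0066,0.0042,0,0,0],[0.0071,0.0034,0,0,0],[0.0074,0.0027,0,0,0],[0.0076,0.0019,0,0,0],[0.0078,0.0011,0,0,0],[0.0078,0.0003,0,0,0],[0.0078,-0.0006,0,0,0],[0.0078,-0.0013,0,0,0],[0.0075,-0.0022,0,0,0],[0.0073,-0.0029,0,0,0],[0.0069,-0.0037,0,0,0],[0.0065,-0.0044,0,0,0],[0.0060,-0.0050,0,0,0],[0.0055,-0.0057,0,0,0],[0.0048,-0.0062,0,0,0],[0.0042,-0.0066,0,0,0],[0.0034,-0.0071,0,0,0],[0.0027,-0.0074,0,0,0], 

[0.0019,-0.0076,0,0,0],[0.0011,-0.0078,0,0,0],[0.0003,-0.0078,0,0,0],[-0.0006,-0.0078,0,0,0],[-0.0013,-0.0078,0,0,0],[-0.0022,-0.0075,0,0,0],[-0.0029,-0.0073,0,0,0],[-0.0037,-0.0069,0,0,0],[-0.0044,-0.0065,0,0,0],[-0.0050,-0.0060,0,0,0],[-0.0057,-0.0055,0,0,0],[-0.0062,-0.0048,0,0,0],[-0.0066,-0.0042,0,0,0],[-0.0071,-0.0034,0,0,0],[-0.0074,-0.0027,0,0,0],[-0.0076,-0.0019,0,0,0],[-0.0078,-0.0011,0,0,0],[-0.0078,-0.0003,0,0,0],[-0.0078,0.0006,0,0,0],[-0.0078,0.0013,0,0,0], 

[-0.00384772] [0.00078283]
```

nudge_tcp --offsets '[{"x":-0.0035,"y":0.0017,"jaw":0},{"x":-0.0075,"y":0.0022,"jaw":0},{"x":-0.0073,"y":0.0029,"jaw":0},{"x":-0.0069,"y":0.0037,"jaw":0},{"x":-0.0065,"y":0.0044,"jaw":0},{"jaw":0}]' --squeeze 80

```text
t: 5.1
eef_pos: [0.6245, -0.2696, 0.1322]
tool_rot: [0.002, 0.192, 0.981, -0.001]
contact_force: [1.1, -1.2, 4.5]
gripper_width: 0.284
grasp_force: 78.4
```

```bash
python3 -c "
import numpy as np;from h import bot
p=bot.get_obs()['eef_pos'][:2]-[.605,-.1955];print(np.hypot(*p),np.degrees(np.arctan2(p[1],p[0])))"
```

```text
0.07663436267024284 -75.2835074372287
```

nudge_tcp --offsets '[{"x":-0.0060,"y":0.0050,"jaw":0},{"x":-0.0055,"y":0.0057,"jaw":0},{"x":-0.0048,"y":0.0062,"jaw":0},{"x":-0.0042,"y":0.0066,"jaw":0},{"x":-0.0034,"y":0.0071,"jaw":0},{"x":-0.0027,"y":0.0074,"jaw":0},{"x":-0.0019,"y":0.0076,"jaw":0},{"x":-0.0011,"y":0.0078,"jaw":0},{"x":-0.0003,"y":0.0078,"jaw":0},{"x":0.0006,"y":0.0078,"jaw":0},{"x":0.0013,"y":0.0078,"jaw":0},{"x":0.0022,"y":0.0075,"jaw":0},{"x":0.0029,"y":0.0073,"jaw":0},{"x":0.0037,"y":0.0069,"jaw":0},{"x":0.0044,"y":0.0065,"jaw":0},{"x":0.0050,"y":0.0060,"jaw":0}]' --squeeze 100

```text
t: 6.7
eef_pos: [0.6798, -0.1713, 0.1325]
tool_rot: [0.007, 0.192, 0.981, -0.002]
contact_force: [20.3, -7.9, -9.2]
gripper_width: 0.282
grasp_force: 98.4
```

```bash
python3 -c "
import numpy as np;from h import bot
p=bot.get_obs()['eef_pos'][:2]-[.605,-.1955];print(np.hypot(*p),np.degrees(np.arctan2(p[1],p[0])))"
```

```text
0.07860736654477285 17.90209981070479
```

nudge_tcp --offsets '[{"x":0.0054,"y":0.0056,"jaw":0},{"x":0.0059,"y":0.0049,"jaw":0},{"x":0.0063,"y":0.0043,"jaw":0},{"x":0.0068,"y":0.0035,"jaw":0},{"x":0.0071,"y":0.0028,"jaw":0},{"x":0.0073,"y":0.0020,"jaw":0},{"x":0.0075,"y":0.0012,"jaw":0},{"x":0.0075,"y":0.0003,"jaw":0},{"x":0.0075,"y":-0.0006,"jaw":0},{"x":0.0075,"y":-0.0013,"jaw":0}]' --squeeze 100

```text
t: 7.7
eef_pos: [0.6217, -0.1222, 0.1323]
tool_rot: [0.003, 0.191, 0.982, -0.0]
contact_force: [6.9, -1.3, 0.8]
gripper_width: 0.279
grasp_force: 99.6
```

```bash
python3 -c "
import numpy as np;from h import bot
p=bot.get_obs()['eef_pos'][:2]-[.6088,-.1962];print(np.hypot(*p),np.degrees(np.arctan2(p[1],p[0])))"
```

```text
0.07508550486289757 80.0827170886781
```

nudge_tcp --offsets '[{"x":0.0075,"y":-0.0022,"jaw":0},{"x":0.0073,"y":-0.0029,"jaw":0},{"x":0.0069,"y":-0.0037,"jaw":0},{"x":0.0065,"y":-0.0044,"jaw":0},{"x":0.0060,"y":-0.0050,"jaw":0},{"x":0.0055,"y":-0.0057,"jaw":0},{"x":0.0048,"y":-0.0062,"jaw":0},{"x":0.0042,"y":-0.0066,"jaw":0},{"x":0.0034,"y":-0.0071,"jaw":0},{"x":0.0027,"y":-0.0074,"jaw":0},{"x":0.0019,"y":-0.0076,"jaw":0},{"x":0.0011,"y":-0.0078,"jaw":0},{"x":0.0003,"y":-0.0078,"jaw":0},{"x":-0.0006,"y":-0.0078,"jaw":0},{"x":-0.0013,"y":-0.0078,"jaw":0},{"x":-0.0022,"y":-0.0075,"jaw":0}]' --squeeze 100

```text
t: 9.3
eef_pos: [0.5342, -0.1946, 0.1322]
tool_rot: [0.003, 0.192, 0.981, -0.001]
contact_force: [9.5, -4.4, -0.2]
gripper_width: 0.275
grasp_force: 99.4
```

```bash
python3 -c "
import numpy as np;from h import bot
p=bot.get_obs()['eef_pos'][:2]-[.6088,-.1962];print(np.hypot(*p),np.degrees(np.arctan2(p[1],p[0])))"
```

```text
0.07461022811747875 178.75429405872498
```

nudge_tcp --offsets '[{"x":-0.0029,"y":-0.0073,"jaw":0},{"x":-0.0037,"y":-0.0069,"jaw":0},{"x":-0.0044,"y":-0.0065,"jaw":0},{"x":-0.0050,"y":-0.0060,"jaw":0},{"x":-0.0057,"y":-0.0055,"jaw":0},{"x":-0.0062,"y":-0.0048,"jaw":0},{"x":-0.0066,"y":-0.0042,"jaw":0},{"x":-0.0071,"y":-0.0034,"jaw":0},{"x":-0.0074,"y":-0.0027,"jaw":0},{"x":-0.0076,"y":-0.0019,"jaw":0},{"x":-0.0078,"y":-0.0011,"jaw":0},{"x":-0.0078,"y":-0.0003,"jaw":0},{"x":-0.0078,"y":0.0006,"jaw":0},{"x":-0.0078,"y":0.0013,"jaw":0}]' --squeeze 100

```text
t: 10.7
eef_pos: [0.5952, -0.2699, 0.1322]
tool_rot: [0.0, 0.192, 0.981, 0.001]
contact_force: [-1.1, 3.5, 9.9]
gripper_width: 0.278
grasp_force: 100.4
```

Run:
```python
import numpy as np,cv2;from h import bot
p=bot.get_obs()['eef_pos'][:2]-[.6088,-.1962];print(np.hypot(*p),np.degrees(np.arctan2(p[1],p[0])))
a=bot.read_camera("scene")[180:420,180:420];b=bot.read_camera("top")[140:280,190:430]
cv2.imwrite("pics/t2.png",np.hstack([cv2.resize(a,(400,400)),cv2.resize(b,(400,233))[:233] if 0 else cv2.copyMakeBorder(cv2.resize(b,(400,233)),0,167,0,0,0)]))
```

```text
0.07496686539225113 -100.43181359190014
```

View pics/t2.png

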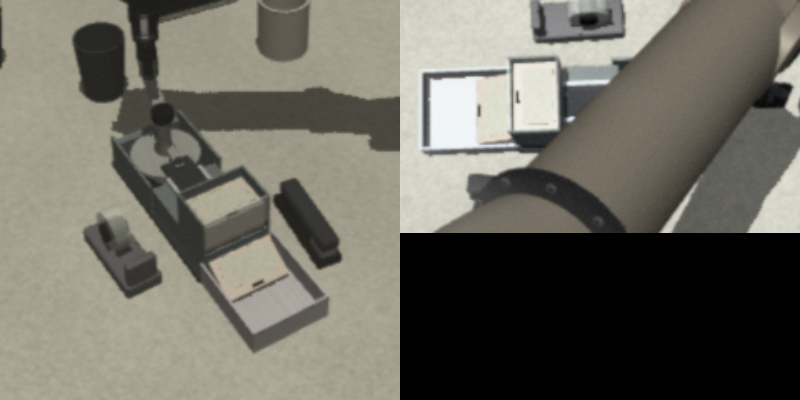

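The picture shows one badge case lying in the tray (scene crop ~(248,265)), with the magazine and bystanders undisturbed. On to the second turn.

nudge_tcp --offsets '[{"x":-0.0075,"y":0.0022,"jaw":0},{"x":-0.0073,"y":0.0029,"jaw":0},{"x":-0.0069,"y":0.0037,"jaw":0},{"x":-0.0065,"y":0.0044,"jaw":0},{"x":-0.0060,"y":0.0050,"jaw":0},{"x":-0.0055,"y":0.0057,"jaw":0},{"x":-0.0048,"y":0.0062,"jaw":0},{"x":-0.0042,"y":0.0066,"jaw":0},{"x":-0.0034,"y":0.0071,"jaw":0},{"x":-0.0027,"y":0.0074,"jaw":0},{"x":-0.0019,"y":0.0076,"jaw":0},{"x":-0.0011,"y":0.0078,"jaw":0},{"x":-0.0003,"y":0.0078,"jaw":0},{"x":0.0006,"y":0.0078,"jaw":0},{"x":0.0013,"y":0.0078,"jaw":0},{"x":0.0022,"y":0.0075,"jaw":0},{"x":0.0029,"y":0.0073,"jaw":0},{"x":0.0037,"y":0.0069,"jaw":0},{"x":0.0044,"y":0.0065,"jaw":0},{"x":0.0050,"y":0.0060,"jaw":0}]' --squeeze 100

```text
t: 12.8
eef_pos: [0.6805, -0.173, 0.1324]
tool_rot: [0.005, 0.193, 0.981, -0.002]
contact_force: [14.0, -9.2, -4.4]
gripper_width: 0.278
grasp_force: 98.9
```

nudge_tcp --offsets '[{"x":0.0057,"y":0.0055,"jaw":0},{"x":0.0062,"y":0.0048,"jaw":0},{"x":0.0066,"y":0.0042,"jaw":0},{"x":0.0071,"y":0.0034,"jaw":0},{"x":0.0074,"y":0.0027,"jaw":0},{"x":0.0076,"y":0.0019,"jaw":0},{"x":0.0078,"y":0.0011,"jaw":0},{"x":0.0078,"y":0.0003,"jaw":0},{"x":0.0078,"y":-0.0006,"jaw":0},{"x":0.0078,"y":-0.0013,"jaw":0},{"x":0.0075,"y":-0.0022,"jaw":0},{"x":0.0073,"y":-0.0029,"jaw":0},{"x":0.0069,"y":-0.0037,"jaw":0},{"x":0.0065,"y":-0.0044,"jaw":0},{"x":0.0060,"y":-0.0050,"jaw":0},{"x":0.0055,"y":-0.0057,"jaw":0},{"x":0.0048,"y":-0.0062,"jaw":0},{"x":0.0042,"y":-0.0066,"jaw":0},{"x":0.0034,"y":-0.0071,"jaw":0},{"x":0.0027,"y":-0.0074,"jaw":0}]' --squeeze 100

```text
t: 14.8
eef_pos: [0.5472, -0.154, 0.1322]
tool_rot: [0.001, 0.194, 0.981, -0.002]
contact_force: [-0.4, -11.4, 5.4]
gripper_width: 0.278
grasp_force: 100.2
```

```bash
python3 -c "
import numpy as np;from h import bot
p=bot.get_obs()['eef_pos'][:2]-[.6088,-.1962];print(np.hypot(*p),np.degrees(np.arctan2(p[1],p[0])))"
```

```text
0.07470539572056883 145.57950730667488
```

nudge_tcp --offsets '[{"x":0.0019,"y":-0.0076,"jaw":0},{"x":0.0011,"y":-0.0078,"jaw":0},{"x":0.0003,"y":-0.0078,"jaw":0},{"x":-0.0006,"y":-0.0078,"jaw":0},{"x":-0.0013,"y":-0.0078,"jaw":0},{"x":-0.0022,"y":-0.0075,"jaw":0},{"x":-0.0029,"y":-0.0073,"jaw":0},{"x":-0.0037,"y":-0.0069,"jaw":0},{"x":-0.0044,"y":-0.0065,"jaw":0},{"x":-0.0050,"y":-0.0060,"jaw":0},{"x":-0.0057,"y":-0.0055,"jaw":0},{"x":-0.0062,"y":-0.0048,"jaw":0},{"x":-0.0066,"y":-0.0042,"jaw":0},{"x":-0.0071,"y":-0.0034,"jaw":0},{"x":-0.0074,"y":-0.0027,"jaw":0},{"x":-0.0076,"y":-0.0019,"jaw":0},{"x":-0.0078,"y":-0.0011,"jaw":0},{"x":-0.0078,"y":-0.0003,"jaw":0},{"x":-0.0078,"y":0.0006,"jaw":0},{"x":-0.0078,"y":0.0013,"jaw":0}]' --squeeze 100

```text
t: 16.8
eef_pos: [0.5951, -0.2699, 0.1322]
tool_rot: [-0.0, 0.192, 0.981, 0.001]
contact_force: [-0.7, 2.5, 10.7]
gripper_width: 0.282
grasp_force: 100.5
```

```bash
python3 -c "
import numpy as np;from h import bot
p=bot.get_obs()['eef_pos'][:2]-[.6088,-.1962];print(np.hypot(*p),np.degrees(np.arctan2(p[1],p[0])))"
```

```text
0.0749951835771994 -100.52028540713526
```

nudge_tcp --offsets '[{"x":-0.0075,"y":0.0022,"jaw":0},{"x":-0.0073,"y":0.0029,"jaw":0},{"x":-0.0025,"y":0.0013,"jaw":0},{"jaw":0},{"jaw":0}]' --squeeze 60

```text
t: 17.3
eef_pos: [0.6139, -0.2711, 0.1322]
tool_rot: [0.001, 0.192, 0.981, 0.0]
contact_force: [2.4, -0.0, 7.1]
gripper_width: 0.278
grasp_force: 100.5
```

```bash
python3 -c "
import numpy as np;from h import bot
p=bot.get_obs()['eef_pos'][:2]-[.6088,-.1962];print(np.hypot(*p),np.degrees(np.arctan2(p[1],p[0])))"
```

```text
0.07505403255954712 -86.09767788104726
```

nudge_tcp --offsets '[{"jaw":0},{"jaw":0.35},{"jaw":0.45},{"jaw":0.6},{"jaw":0.8},{"jaw":1},{"jaw":1},{"z":-0.01,"jaw":1},{"z":-0.02,"jaw":1},{"z":-0.03,"jaw":1},{"z":-0.03,"jaw":1},{"z":-0.03,"jaw":1},{"z":-0.03,"jaw":1}]' --squeeze 30

```text
t: 18.6
eef_pos: [0.6133, -0.2711, 0.2835]
tool_rot: [0.0, 0.192, 0.981, -0.0]
contact_force: [1.1, -0.3, -0.7]
gripper_width: 1.001
grasp_force: 0.0
```

nudge_tcp --offsets '[{"x":0.03,"z":-0.02,"jaw":1},{"x":0.04,"z":-0.02,"jaw":1},{"x":0.04,"jaw":1},{"x":0.04,"jaw":1},{"x":0.04,"jaw":1},{"x":0.02,"jaw":1},{"jaw":1},{"jaw":1}]'

```text
t: 19.4
eef_pos: [0.4193, -0.1921, 0.3222]
tool_rot: [0.001, 0.192, 0.981, 0.0]
contact_force: [-0.2, -0.5, -0.5]
gripper_width: 1.004
grasp_force: 0.0
```

Run:
```python
from h import *
o=bot.get_obs();print(o['t'],o['eef_pos'])
a=bot.read_camera("scene")[180:420,180:420];b=bot.read_camera("top")[140:280,190:430];w=bot.read_camera("wrist")
cv2.imwrite("pics/t3.png",np.hstack([cv2.resize(a,(400,400)),np.vstack([cv2.resize(b,(400,233)),cv2.resize(w,(400,300))[:167]])]))
```

```text
19.4 [ 0.4193257  -0.19210649  0.32223501]
```

View pics/t3.png

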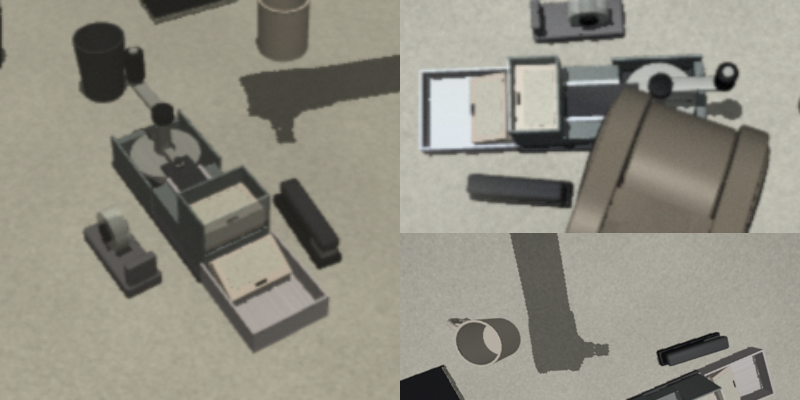

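The scene crop shows the crank back at rest, but the second case overlaps the first at ~(248,268). I'll look closer at the tray with the wrist camera.

nudge_tcp --offsets '[{"x":-0.006,"y":0.02,"jaw":1},{"x":-0.007,"y":0.04,"jaw":1},{"x":-0.007,"y":0.045,"jaw":1},{"x":-0.007,"y":0.045,"jaw":1},{"x":-0.007,"y":0.045,"jaw":1},{"x":-0.006,"y":0.04,"jaw":1},{"x":-0.004,"y":0.03,"jaw":1},{"jaw":1},{"jaw":1},{"jaw":1}]'

```text
t: 20.55
eef_pos: [0.5594, 0.0356, 0.3209]
tool_rot: [-0.0, 0.193, 0.981, -0.001]
contact_force: [-0.4, -1.0, 0.8]
gripper_width: 1.004
grasp_force: 0.0
```

Run:
```python
from h import *
cv2.imwrite("pics/w4.png",bot.read_camera("wrist"))
```

```text
(no output)
```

View pics/w4.png

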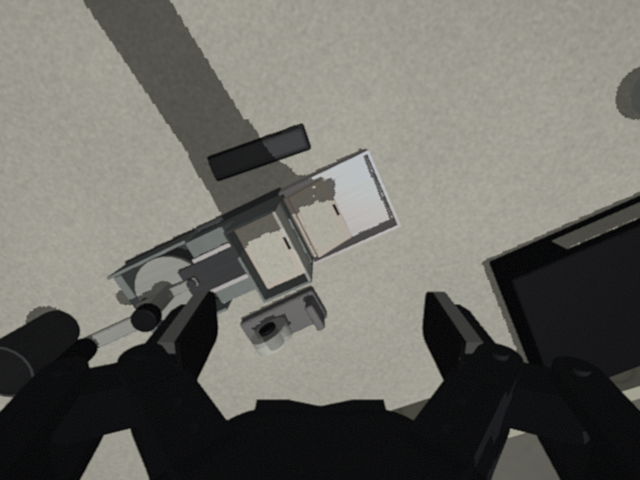

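The wrist view shows the tray at (345,210) with a case at (322,222) near the magazine wall. I'll enlarge it to see whether the second case is clear of the slot.

Run:
```python
from h import *
w=cv2.imread("pics/w4.png")[145:305,215:405];s=bot.read_camera("scene")[275:400,285:395];t=bot.read_camera("top")[165:245,190:300]
z=lambda i,W,H:cv2.resize(i,(W,H),interpolation=cv2.INTER_CUBIC)
cv2.imwrite("pics/z4.png",cv2.convertScaleAbs(np.hstack([z(w,400,337)[:337],z(s,296,337),]),alpha=1.2))
old=cv2.imread("pics/t2.png")[160:360,180:340];new=cv2.imread("pics/t3.png")[160:360,180:340]
A=np.hstack([z(w,500,421),z(s,300,341)if 0 else cv2.copyMakeBorder(z(s,300,341),0,80,0,0,0)])
B=cv2.copyMakeBorder(np.hstack([z(old,140,175),z(new,140,175),z(t,240,175)]),0,0,0,280,0)
cv2.imwrite("pics/z4.png",np.vstack([A,B]))
```

```text
(no output)
```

View pics/z4.png

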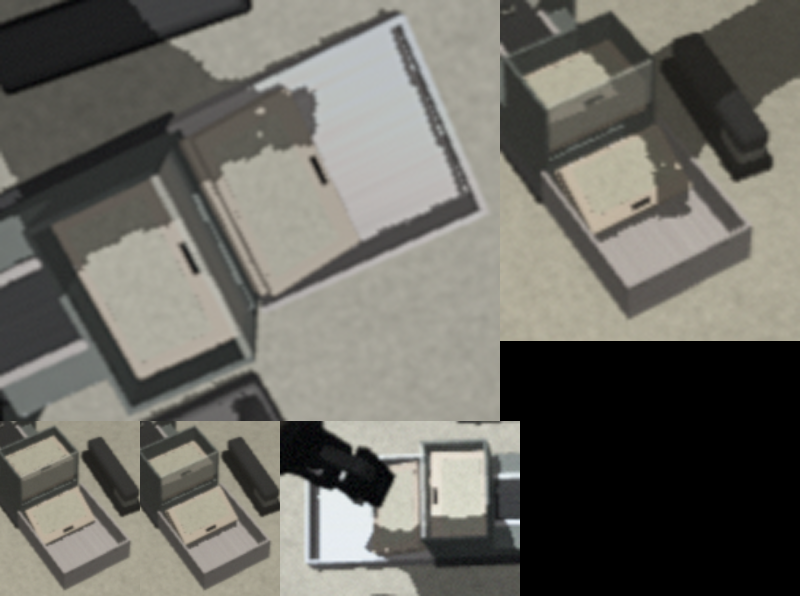

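The two cases lie stacked in the tray, with both edges visible beside the magazine wall at ~(235,245) and a gap clear of the slot. The stapler is where it was.

```bash
python3 -c "
from station import bot
print(bot.hand_in())"
```

```text
the job is handed in; nothing more can be done
None
```

I cranked two badge cases into the catch tray with two slow, even turns (about 1/6 turn per second). The crank is back at its zero position, the gripper has let go and moved clear, and the job is handed in; no score came back.

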